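# Refit a coffee grinder's driver key and burr carrier

## Robot

A 6-joint arm with a two-finger parallel gripper is mounted at the origin on a cart in front of the work surface, level with it; the furniture and walls round the work are solid. World frame = base frame: x ahead of the robot, y to its left, z up, the work surface at z = 0. Lengths are in m, angles in rad, forces in N, time in s.
With the tool pointing down it reaches from about 0.35 to 0.975 m from the base axis. Payload 7.1 kg.
Tool frame: the origin (TCP) lies at the very end of the fingers, on their centre line; the grasp point (between the pads) lies arm.grip_depth behind it (arm.grip_depth is the distance from the TCP to the grasp point, in m); z points along the fingers, y is the line along which they close (so a half turn about z gives the same grasp; the last joint's range is limited). The gripper opens to 88 mm and grips with 3 to 60 N. Pads are 20 mm wide; open, the fingers measure 115 mm over their backs; the gripper's body (75 mm by 178 mm) begins 61 mm behind the grasp point.
Start: joints at [-1.168, 0.423, 1.63, -0, 1.089, -0.019], TCP at [0.256, -0.57, 0.223] pointing down, gripper open.
Joint ranges: [-3, 3], [-0.9, 2.11], [0.09, 2.58], [-1.31, 4.45], [0.11, 2.69], [-2.54, 2.54]. Speed limits (rad/s): [2.39, 2.39, 3.01, 3.14, 3.14, 3.14].

## Interface

Orientations are given as a 3x3 rotation matrix whose columns are the frame's x, y, z axes.
In Python, from plant import arm, vision gives the robot as it stands.
- The arm moves only by the shell command python3 -m creep 'ROWS' [FORCE]. ROWS is JSON, one flat list of numbers, 7 for each row, row after row: the turn, a rotation vector about the tool's x, y, z in degrees, then the shift along the tool's x, y, z in cm, then the finger opening in cm, from 0 to 8.78. A call has 1 to 10 rows; each row shifts and turns the commanded pose from where the row before left it, along the tool's axes as they then stand; what a row does not reach is not made up. A row lasts 1/10 s, in which the tool goes at most 50 mm and 8.59 degrees, less where a joint would pass 70% of its speed; a pose out of reach is approached as far as the arm can. A call with a gripper value outside its range is refused whole. The fingers move at their own pace and stop on an object; FORCE is the grip in N (left out, the last holds). Time passes only in rows, so rows that do not move let the fingers close. It gives the time, the measured TCP pose, the force, the opening and the grip force at its end, in the units of the state.
- arm.state(): the state, without advancing time (a new reading comes with each control period).
- vision.capture(name): name is "scene" or "top"; returns (picture, depth): 400x640x3 uint8, red, green, blue; 400x640 float32, m along the optical axis (not along the pixel's ray), 0 where there is no reading.
- vision.camera_model(name): a dict with "K" (3x3 intrinsics, pixels), "extrinsics" (4x4, takes a point from world to camera coordinates). Camera axes: x right, y down, z forward; pixel columns grow to the right and rows downward; lengths in m; the calibration is good to about 2 mm. A picture is of the moment at which its call begins. camera_model takes no time and is no camera call.
- arm.finish_job(): hands the job in; it is judged then, once.
Trained networks look in the newest picture that a camera, given by its name, has taken for a name from the list of things; names that differ only in an ending like _2 or _b are one class to them, and where a whole thing is asked for, a point or a joint stands for the part that bears it (a point fixed in the world has none). Each returns a list of dicts, best first, with "score" (0 to 1); they miss things now and then, are a little off and sometimes report something else, mostly with a low value. They report only what shows in the picture. A call takes as long as a camera call. They do not tell look-alikes from the thing itself.
- vision.masks_of(camera, query): "mask" (400x640 bool, what is visible of it) and "at" ([column, row] in pixels, amid what is visible of it).
- vision.place_of(camera, query): "at" ([column, row] in pixels: a listed point, or the origin of a listed thing).
The state is a dict: "time_s": time; "joint_pos": joint angles; "qvel": joint speeds; "tau": joint torques, N m; "tcp_pos": TCP position; "orientation": TCP orientation; "contact_force": force on the tool from outside, world axes, zero at the start; "ft_torque": the same for the moment, N m; "gripper_width": finger opening in m; "grip_force": force on a finger pad.
Only numpy, scipy, OpenCV 4.12 (cv2) and the standard library are available. Lean on these libraries where they do the work, as an engineer would, in place of code of your own. Each camera call takes 0.05 s, during which the arm holds its last target. There are 200 camera calls.

## Task

The coffee grinder has been cleaned and its burr goes back on. Put the loose brass key into the slot across the end of the motor shaft (find its direction by eye or by feel), right down to the bottom and centred, and let go of it; then set the burr carrier on the key, turn it lightly until the hidden keyways drop over the key's ends, and slide it down, level, until it sits fully home on the flange. Do not force or drop either part, leave the hopper and the mug with the green band alone, and let go at the end.

Things in the scene. Friction and masses are not known exactly. Their poses are not given: they have to be found in the camera images.
- grinder: Graphite coffee grinder without its hopper, fixed. Origin: centre of the underside, under the shaft axis; x to its back, y to its left, z up. Column 116 mm across; foot 112 mm wide, 13 mm high, reaching 110 mm to the front, as do spout and fork. On top an aluminium chamber ring, 115 mm outside, 90 inside, rim at 132 mm; the motor shaft stands upright in its middle.
- shaft_top (a point): Centre of the motor shaft's upper end, at 152 mm; axes as the grinder's. Shaft 20 mm thick; across its end runs the key slot, 10 mm wide, 8 deep, open at both ends, edges bevelled 1 mm, floor dark. Its direction is not measured: within 0.62 rad either way of the grinder's y axis; look from above, feel. The key enters within about 0.12 rad of it. The shaft turns against 0.25 N m of drag.
- seat (a point): Centre of the upper face of the dark flange (60 mm across) round the shaft's foot, at 122 mm, 30 mm below shaft_top: the carrier's underside rests here when home. Axes as the grinder's.
- key: Loose brass driver key: a bar 34 mm long (x), 8 wide (y), 17 high (z), 35 g, edges bevelled 1.2 mm, upright on the worktop. Origin: centre of its underside. Both ends alike. In the slot 9 mm of its height stand above the shaft's end and 7 mm stick out at either side.
- carrier: Loose steel burr carrier, about 0.32 kg, boss up: toothed disc 72 mm across, 12 thick; round capped boss 50 mm across, top at 44 mm. Origin: centre of the underside. Below, hidden: recess 41 mm across, 10 deep; above it, up to 40 mm, a 22 mm bore with four keyways 90 degrees apart, 10.5 wide, reaching 19 mm from the axis. Their angle to x is not known: turned lightly on the key, it drops over it.
- hopper: Graphite collar with clear hopper and lid, 121 mm across, 150 mm tall, set aside at the back left, loose. Origin: centre of its underside. Leave it alone.
- mug_a: White mug with a green band, 94 mm tall, at the back left, loose. Origin: under its middle. Leave it alone.
Mind the look-alikes: they are no part of the job. Leave any blue, pink or red look-alike of the carrier alone.

How it is judged:
On the way:
1. the key sits at the bottom of the shaft's slot, centred within 5 mm, level, and is let go, the carrier not yet on (z of key in the frame of shaft_top between -0.0095 and -0.0065 m and horizontal distance between key and shaft_top below 0.005 m and angle between key's own z axis and vertical below 0.1 rad and contact force between the fingers and key below 0.05 N and distance between carrier and seat above 0.05 m), for 0.2 s.
At the end, for the whole second after the job is handed in: The carrier's underside rests on the flange (within 2 mm in height, 3 mm sideways, 0.05 rad of level), over the key; the key lies at the bottom of the slot (underside 6.5 to 9.5 mm below the shaft's end, centred within 5 mm); both at rest and let go (z of carrier in the frame of seat between -0.002 and 0.002 m and horizontal distance between carrier and seat below 0.003 m and angle between carrier's own z axis and vertical below 0.05 rad and z of key in the frame of shaft_top between -0.0095 and -0.0065 m and horizontal distance between key and shaft_top below 0.005 m and linear speed of each of carrier, key below 0.01 m/s and contact force between the fingers and anything else below 0.05 N); the robot touches nothing.
It fails at once if the key is pressed against the grinder with more than 40 N (contact force between key and grinder above 40 N).
It fails at once if the carrier is pressed against, or dropped onto, the grinder or the key with more than 40 N (contact force between carrier and grinder above 40 N or contact force between carrier and key above 40 N).
It fails at once if the hopper is moved by more than 20 mm (distance of hopper from where it was at the start of the episode above 0.02 m).
It fails at once if the mug with the green band is moved by more than 20 mm (distance of mug_a from where it was at the start of the episode above 0.02 m).
It also fails if it takes over 72 s, if anything falls off the work surface, if the arm or the gripper's body presses on something with over 40 N, if the wrist force passes 120 N, or if a joint passes its speed limit or range.

## Working session

There is one attempt and no reset: what is moved stays moved. The work goes in short steps, Python scripts to look and compute and a shell command to move; the robot and the scene stay as the last step left them, time stands still between calls to the robot, and variables do not carry over. Pictures are saved under pics/ and viewed, at most 10 in all, crops included, and the job is handed in when it is done.

```bash
ls; mkdir -p pics
cat > h.py <<'E'
import numpy as np, cv2
from plant import arm, vision
def snap(n,f=None):
    p,d=vision.capture(n)
    if f: cv2.imwrite('pics/'+f,cv2.cvtColor(p,cv2.COLOR_RGB2BGR))
    return p,d
def world(n,uv,z=None,d=None):
    m=vision.camera_model(n);K=np.array(m['K']);E=np.array(m['extrinsics']);R,t=E[:3,:3],E[:3,3]
    r=np.linalg.inv(K)@np.array([uv[0],uv[1],1.]);c=-R.T@t;r=R.T@r
    s=(z-c[2])/r[2] if d is None else d
    return c+s*r
def pix(n,P):
    m=vision.camera_model(n);q=np.array(m['extrinsics'])[:3]@np.r_[P,1];q=np.array(m['K'])@q;return q[:2]/q[2]
E
python3 - <<'E'
from h import *
np.set_printoptions(precision=4,suppress=True)
for n in('top','scene'):
    p,d=snap(n,n+'0.png')
    m=vision.camera_model(n);E=np.array(m['extrinsics']);print(n,-E[:3,:3].T@E[:3,3],m['K'][0][0],E[:3,:3])
    for q in('grinder','shaft_top','key','carrier','hopper','mug_a'):
        for r in vision.place_of(n,q)[:4]: print(q,r['at'],round(r['score'],2))
s=arm.state();print(arm.grip_depth,s['time_s'],s['orientation'])
E
```

```text
pics
top [0.3219 0.0159 1.1855] 379.44888449358086 [[ 0.0772 -0.997  -0.006 ]
 [-0.9684 -0.0735 -0.2381]
 [ 0.237   0.0242 -0.9712]]
grinder [337.2, 204.3] 0.93
shaft_top [342.9, 192.4] 0.69
key [420.3, 246.6] 0.52
key [232.7, 184.4] 0.51
carrier [260.4, 237.1] 0.98
carrier [290.7, 207.0] 0.92
carrier [286.1, 274.8] 0.9
carrier [221.7, 227.7] 0.63
hopper [234.3, 183.2] 0.68
mug_a [282.9, 148.1] 0.56
scene [-0.0638  0.884   0.5889] 495.95184113680625 [[-0.8101 -0.5863 -0.0081]
 [-0.232   0.3331 -0.9139]
 [ 0.5385 -0.7385 -0.4058]]
grinder [309.1, 235.4] 0.97
shaft_top [306.5, 176.3] 0.74
shaft_top [185.9, 295.2] 0.26
key [388.9, 209.0] 0.6
carrier [270.6, 259.1] 0.9
carrier [233.0, 330.0] 0.82
carrier [282.1, 295.3] 0.78
carrier [355.4, 295.1] 0.55
hopper [188.7, 295.9] 0.89
0.0187 0.7 [[ 0.9124  0.4094  0.    ]
 [ 0.4094 -0.9124  0.    ]
 [ 0.     -0.     -1.    ]]
```

View pics/top0.png

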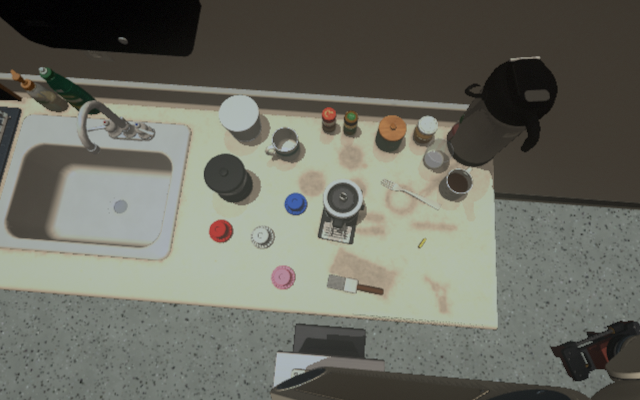

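View pics/scene0.png

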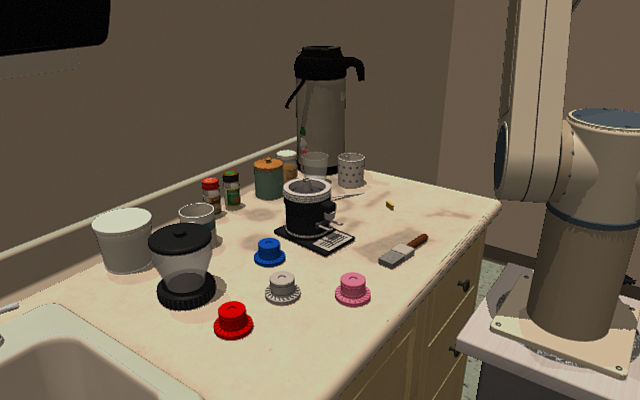

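The top view shows the grinder with its shaft at about (343,196), the brass key at (421,243), and the steel carrier at (262,237). The blue, red and pink ones are the look-alikes. Next I'll zoom in on the slot and the key.

Run:
```python
from h import *
np.set_printoptions(precision=4,suppress=True)
ps=[];ds=[]
for i in range(4):
    p,d=snap('top');ps.append(p.astype(float));ds.append(d)
p=np.mean(ps,0).astype(np.uint8);d=np.median(ds,0)
np.savez('top.npz',p=p,d=d)
def crop(u,v,h,s): 
    c=p[v-h:v+h,u-h:u+h]; g=cv2.cvtColor(c,cv2.COLOR_RGB2BGR); g=cv2.convertScaleAbs(g,alpha=1.6)
    return cv2.resize(g,(s,s),interpolation=cv2.INTER_CUBIC)
cv2.imwrite('pics/z1.png',np.hstack([crop(343,196,10,400),crop(421,243,10,400)]))
M=vision.masks_of('top','key'); 
for r in M[:3]:
    print('key',r['score'],r['at'],r['mask'].sum())
# key by colour
hsv=cv2.cvtColor(p,cv2.COLOR_RGB2HSV)[233:254,410:432]
m=(hsv[...,1]>130)
v,u=np.nonzero(m);v+=233;u+=410
W=np.array([world('top',(a,b),.015) for a,b in zip(u,v)])
c=W.mean(0);w,V=np.linalg.eigh(np.cov((W-c)[:,:2].T));print('keyxy',c,len(u),np.sqrt(w*12),'long axis deg',np.degrees(np.arctan2(V[1,1],V[0,1])))
for r in vision.masks_of('top','carrier'):
    v,u=np.nonzero(r['mask']);print('car',r['at'],round(r['score'],2),world('top',r['at'],.03),len(u))
print('carrier place',world('top',(260.4,237.1),0))
print('shaft',world('top',(342.9,192.4),.152), 'scene', world('scene',(306.5,176.3),.152))
print('grinder',world('top',(337.2,204.3),0),world('scene',(309.1,235.4),0),world('scene',(388.9,209),.0))
print('mug',world('top',(282.9,148.1),0),'hop',world('top',(234.3,183.2),0))
# depth top ring fit
for z in(0.132,): 
  pts=[]
  for b in range(165,230):
    for a in range(310,375):
      P=world('top',(a,b),d=d[b,a]) 
      if d[b,a]>0 and abs(P[2]-.132)<.006: pts.append(P)
  pts=np.array(pts);print(len(pts));(cx,cy),rad=cv2.minEnclosingCircle(pts[:,:2].astype(np.float32)*1000);print('ring',cx,cy,rad,pts.mean(0))
sh=[world('top',(a,b),d=d[b,a]) for b in range(180,210) for a in range(325,360)]
sh=np.array([q for q in sh if q[2]>.140]);print('high',len(sh),sh.mean(0) if len(sh) else '')
```

```text
<stdin>:20: RuntimeWarning: Mean of empty slice.
  ret = ret.dtype.type(ret / rcount)
Traceback (most recent call last):
IndexError: too many indices for array: array is 1-dimensional, but 2 were indexed
```

View pics/z1.png

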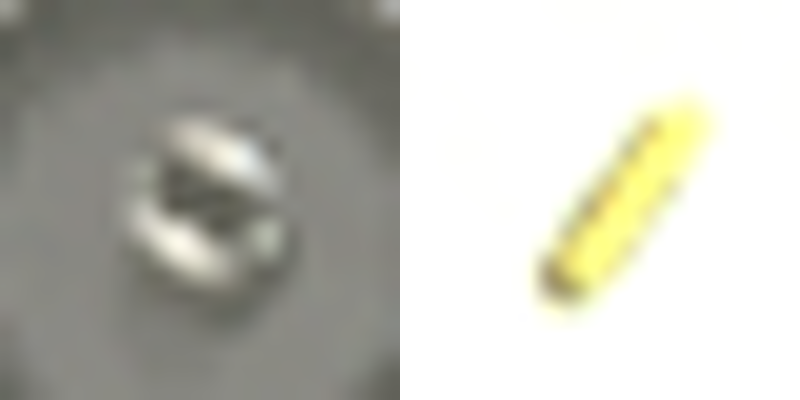

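The left crop shows the shaft end at about (343.4,196), with a dark slot running down to the right at roughly 30° in the image. The right crop shows the key, with its long axis running up to the right.

Run:
```python
from h import *
np.set_printoptions(precision=4,suppress=True)
z=np.load('top.npz');p=z['p'];d=z['d'];f=p.astype(float)
def rect(cx,cy,zz,h,n=400):  # metric rectified view: rows down=-x, cols right=-y
    g=np.linspace(-h,h,n);X,Y=np.meshgrid(cx-g,cy-g,indexing='ij')
    uv=np.array([pix('top',(a,b,zz)) for a,b in zip(X.ravel(),Y.ravel())]).astype(np.float32).reshape(n,n,2)
    return cv2.remap(p,uv[...,0],uv[...,1],cv2.INTER_CUBIC)
def pca(W,w):
    c=np.average(W,axis=0,weights=w);C=np.cov((W-c)[:,:2].T,aweights=w);l,V=np.linalg.eigh(C);a=np.degrees(np.arctan2(V[1,1],V[0,1]))
    return c,np.sqrt(l*12),a
# key, yellow saturation weight
vv,uu=np.mgrid[233:254,411:432]
w=(f[...,0]-f[...,2])[233:254,411:432];w=w-np.median(w)-25;w=np.clip(w,0,60).ravel()
W=np.array([world('top',(a,b),.015) for a,b in zip(uu.ravel(),vv.ravel())]);print('key',pca(W,w))
s0=world('top',(342.9,195.6),.152);print('shaft eye',s0,'net',world('top',(342.9,192.4),.152),world('scene',(306.5,176.3),.152))
I=cv2.cvtColor(rect(s0[0],s0[1],.152,.016,128),cv2.COLOR_RGB2GRAY).astype(float)
# slot angle: minimise variance along direction => projection contrast, over centre+angle
from scipy.ndimage import map_coordinates
g=np.linspace(-.016,.016,128);px=.032/127
best=[]
t,s=np.meshgrid(np.linspace(-.009,.009,37),np.linspace(-.0085,.0085,35))
for ox in np.arange(-.004,.0041,.001):
  for oy in np.arange(-.004,.0041,.001):
    for a in np.radians(np.arange(-45,46,3)):
      # slot dir a from world y (towards -x positive rot about z): dir=(-sin a,cos a)
      x=ox-t*np.sin(a)+s*np.cos(a);y=oy+t*np.cos(a)+s*np.sin(a)
      m=(t**2+s**2)<.0095**2
      v=map_coordinates(I,[(.016-x)/px,(.016-y)/px],order=1)
      ins=m&(abs(s)<.004);out=m&(abs(s)>.0055)
      best.append((v[out].mean()-v[ins].mean()-.3*v[out].std()-.3*v[ins].std(),ox,oy,np.degrees(a)))
best.sort(reverse=True)
for b in best[:8]: print(np.round(b,4))
r=cv2.cvtColor(rect(s0[0],s0[1],.152,.03),cv2.COLOR_RGB2BGR);cv2.imwrite('pics/z2.png',r)
# rim ring ellipse: bright ring
pts=[]
for b in range(165,230):
    for a in range(310,375):
      if d[b,a]>0:
        P=world('top',(a,b),d=d[b,a])
        if abs(P[2]-.132)<.004: pts.append(P)
pts=np.array(pts);(cx,cy),rad=cv2.minEnclosingCircle(pts[:,:2].astype(np.float32)*1000);print('ring',len(pts),cx,cy,rad)
for r in vision.masks_of('top','carrier'):
    v,u=np.nonzero(r['mask']);print('car',r['at'],round(r['score'],2),world('top',r['at'],.03),len(u))
    if abs(r['at'][0]-262)<6:
        Q=np.array([world('top',(a,b),d=d[b,a]) for a,b in zip(u,v)])
        hi=Q[(Q[:,2]>.038)&(Q[:,2]<.05)];(cx,cy),rad=cv2.minEnclosingCircle(hi[:,:2].astype(np.float32)*1000);print('boss',cx,cy,rad,len(hi),hi.mean(0))
print('carrier place',world('top',(260.4,237.1),0),world('scene',(282.1,295.3),0))
print('grinder',world('top',(337.2,204.3),0),world('scene',(309.1,235.4),0),'key sc',world('scene',(388.9,209),.0))
print('mug',world('top',(282.9,148.1),0),'hop',world('top',(234.3,183.2),0))
```

```text
key (array([ 0.5013, -0.2572,  0.015 ]), array([0.0066, 0.031 ]), np.float64(146.9292316698391))
shaft eye [ 0.5958 -0.0011  0.152 ] net [ 0.6051 -0.0005  0.152 ] [ 0.6056 -0.0153  0.152 ]Traceback (most recent call last):
  File "<stdin>", line 16, in <module>
  File "<stdin>", line 6, in rect
  File "h.py", line 13, in pix
    m=vision.camera_model(n);q=np.array(m['extrinsics'])[:3]@np.r_[P,1];q=np.array(m['K'])@q;return q[:2]/q[2]
ValueError: time passes only in moves, steps and waits
```

```bash
cat >> h.py <<'E'
from functools import lru_cache
_cm=lru_cache(None)(vision.camera_model)
def world(n,uv,z=None,d=None):
    m=_cm(n);K=np.array(m['K']);E=np.array(m['extrinsics']);R,t=E[:3,:3],E[:3,3]
    r=np.linalg.inv(K)@np.array([uv[0],uv[1],1.]);c=-R.T@t;r=R.T@r
    return c+((z-c[2])/r[2] if d is None else d)*r
def pix(n,P):
    m=_cm(n);q=np.array(m['K'])@(np.array(m['extrinsics'])[:3]@np.r_[P,1]);return q[:2]/q[2]
E
python3 - <<'E'
from h import *
from scipy.ndimage import map_coordinates
np.set_printoptions(precision=4,suppress=True)
z=np.load('top.npz');p=z['p'];d=z['d']
def rect(cx,cy,zz,h,n=400):
    g=np.linspace(-h,h,n);X,Y=np.meshgrid(cx-g,cy-g,indexing='ij')
    uv=np.array([pix('top',(a,b,zz)) for a,b in zip(X.ravel(),Y.ravel())]).astype(np.float32).reshape(n,n,2)
    return cv2.remap(p,uv[...,0],uv[...,1],cv2.INTER_CUBIC)
s0=world('top',(342.9,195.6),.152)
I=cv2.cvtColor(rect(s0[0],s0[1],.152,.016,128),cv2.COLOR_RGB2GRAY).astype(float)
px=.032/127;best=[]
t,s=np.meshgrid(np.linspace(-.009,.009,25),np.linspace(-.0085,.0085,25));m=(t**2+s**2)<.0095**2
for ox in np.arange(-.004,.0041,.001):
  for oy in np.arange(-.004,.0041,.001):
    for a in np.radians(np.arange(-45,46,3)):
      x=ox-t*np.sin(a)+s*np.cos(a);y=oy+t*np.cos(a)+s*np.sin(a)
      v=map_coordinates(I,[(.016-x)/px,(.016-y)/px],order=1)
      ins=m&(abs(s)<.004);out=m&(abs(s)>.0055)
      best.append((v[out].mean()-v[ins].mean()-.3*v[out].std()-.3*v[ins].std(),ox,oy,np.degrees(a)))
best.sort(reverse=True)
for b in best[:6]: print(np.round(b,4))
cv2.imwrite('pics/z2.png',cv2.cvtColor(rect(s0[0],s0[1],.152,.025),cv2.COLOR_RGB2BGR))
pts=[]
for b in range(165,230):
    for a in range(310,375):
      if d[b,a]>0:
        P=world('top',(a,b),d=d[b,a])
        if abs(P[2]-.132)<.004: pts.append(P)
pts=np.array(pts);(cx,cy),rad=cv2.minEnclosingCircle(pts[:,:2].astype(np.float32)*1000);print('ring',len(pts),cx,cy,rad)
for r in vision.masks_of('top','carrier'):
    v,u=np.nonzero(r['mask']);print('car',r['at'],round(r['score'],2),world('top',r['at'],.03),len(u))
    if abs(r['at'][0]-262)<6:
        Q=np.array([world('top',(a,b),d=d[b,a]) for a,b in zip(u,v)])
        hi=Q[(Q[:,2]>.038)&(Q[:,2]<.05)];(cx,cy),rad=cv2.minEnclosingCircle(hi[:,:2].astype(np.float32)*1000);print('boss',cx,cy,rad,len(hi),hi.mean(0))
        (cx,cy),rad=cv2.minEnclosingCircle(Q[Q[:,2]>.004][:,:2].astype(np.float32)*1000);print('disc',cx,cy,rad)
print('carrier place',world('top',(260.4,237.1),0),world('scene',(282.1,295.3),0))
print('grinder',world('top',(337.2,204.3),0),world('scene',(309.1,235.4),0),'key sc',world('scene',(388.9,209),.0))
print('mug',world('top',(282.9,148.1),0),'hop',world('top',(234.3,183.2),0))
E
```

```text
[ 51.4534   0.001    0.001  -27.    ]
[ 51.3915   0.       0.     -27.    ]
[ 51.3885   0.001    0.002  -27.    ]
[ 51.1995   0.001    0.001  -30.    ]
[ 51.1099   0.       0.     -24.    ]
[ 50.9969   0.001    0.001  -24.    ]
ring 489 597.7628784179688 -1.0214694738388062 57.449127197265625
car [285.3, 278.0] 0.96 [0.3609 0.1514 0.03  ] 440
car [262.4, 237.5] 0.9 [0.4769 0.2341 0.03  ] 431
boss 483.31134033203125 239.65492248535156 24.94028663635254 210 [0.4837 0.2388 0.043 ]
disc 484.11968994140625 239.0870819091797 36.03118896484375
car [219.8, 226.2] 0.9 [0.5018 0.3698 0.03  ] 391
car [294.8, 206.0] 0.63 [0.5832 0.1446 0.03  ] 362
carrier place [0.4817 0.2463 0.    ] [0.4834 0.2374 0.    ]
grinder [0.6059 0.0127 0.    ] [ 0.5907 -0.003   0.    ] key sc [ 0.5001 -0.2571  0.    ]
mug [0.7844 0.2069 0.    ] hop [0.6511 0.3523 0.    ]
```

View pics/z2.png

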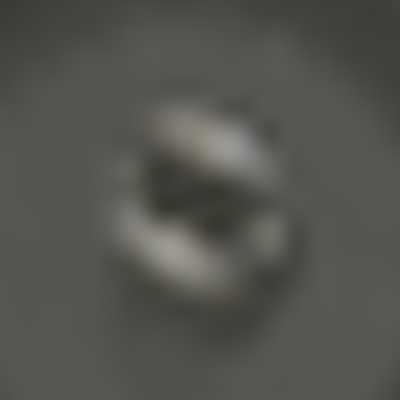

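The shaft is at (0.597,-0.0005) with the slot at about 63° from world x. The key is at (0.501,-0.257) with its long axis at -33°, and the carrier is at (0.4835,0.239). I'll go to the key first.

```bash
python3 -m creep '[0,0,0,3.52,-1.85,1,3.0, 0,0,0,3.52,-1.85,1,3.0, 0,0,0,3.52,-1.85,1,3.0, 0,0,0,3.52,-1.85,1,3.0, 0,0,0,3.52,-1.85,1,3.0, 0,0,0,3.52,-1.85,1,3.0, 0,0,0,3.52,-1.85,1,3.0, 0,0,0,3.52,-1.85,1,3.0, 0,0,0,3.52,-1.85,1,3.0, 0,0,0,3.52,-1.85,1,3.0]' 15
python3 -m creep '[0,0,7.2,0,0,0,3,0,0,7.2,0,0,0,3,0,0,7.2,0,0,0,3,0,0,7.2,0,0,0,3,0,0,7.2,0,0,0,3,0,0,7.2,0,0,0,3,0,0,7.2,0,0,0,3,0,0,7,0,0,0,3,0,0,0,0,0,0,3]'
cat > go.py <<'E'
from h import *
import sys
np.set_printoptions(precision=4,suppress=True)
def rel(x,y,z,ang=None):
    s=arm.state();R=np.array(s['orientation']);p=np.array(s['tcp_pos'])
    a=np.degrees(np.arctan2(R[1,0],R[0,0]))
    print('t',s['time_s'],'tcp',p,'ang',round(a,2),'F',np.array(s['contact_force']),'T',np.array(s['ft_torque']),'w',s['gripper_width'],'g',s['grip_force'],'q6',s['joint_pos'][5])
    print('shift tool cm',100*R.T@(np.array([x,y,z])-p),'turn z deg', None if ang is None else (a-ang+180)%360-180)
if __name__=='__main__': rel(*map(float,sys.argv[1:]))
E
python3 go.py .501 -.257 .06 -33.1
```

```text
time_s: 2.0
tcp_pos: [0.5023, -0.256, 0.1225]
orientation: [[0.912, 0.409, 0.0], [0.409, -0.912, -0.0], [0.0, 0.0, -1.0]]
contact_force: [0.6, -0.7, 0.2]
gripper_width: 0.03
grip_force: 0.0
time_s: 2.9
tcp_pos: [0.5014, -0.2574, 0.1227]
orientation: [[0.836, -0.549, 0.0], [-0.549, -0.836, -0.0], [0.0, -0.0, -1.0]]
contact_force: [-0.2, 0.8, 1.1]
gripper_width: 0.0299
grip_force: 0.0
t 2.9 tcp [ 0.5014 -0.2574  0.1227] ang -33.29 F [-0.189   0.8229  1.0501] T [ 0.0935 -0.0097  0.0091] w 0.029894442895739032 g 0.0 q6 1.6564818673584183
shift tool cm [-0.0564 -0.0083  6.2749] turn z deg -0.19011447855513097
```

```bash
python3 -m creep '[0,0,0,0,0,3,3,0,0,0,0,0,3,3,0,0,0,0,0,2.5,3,0,0,0,0,0,1.6,3,0,0,0,0,0,1.1,3,0,0,0,0,0,0,3,0,0,0,0,0,0,0,0,0,0,0,0,0,0,0,0,0,0,0,0,0,0,0,0,0,0,0,0]' 15
python3 go.py .501 -.257 .01 -33.1
python3 -c "
from h import *
p,d=snap('scene');c=p[185:235,360:420];cv2.imwrite('pics/k.png',cv2.resize(cv2.cvtColor(c,cv2.COLOR_RGB2BGR),(600,500),interpolation=cv2.INTER_CUBIC))"
```

```text
time_s: 3.9
tcp_pos: [0.5019, -0.2576, 0.0116]
orientation: [[0.836, -0.548, 0.002], [-0.548, -0.836, -0.001], [0.002, -0.0, -1.0]]
contact_force: [0.4, 0.3, 2.9]
gripper_width: 0.0079
grip_force: 15.0
t 3.9 tcp [ 0.5019 -0.2576  0.0116] ang -33.23 F [0.42   0.2836 2.8507] T [0.0448 0.0063 0.029 ] w 0.007919909830967782 g 14.96102549135685 q6 1.6553961959142427
shift tool cm [-0.1125  0.0002  0.1552] turn z deg -0.1310919312981298
```

View pics/k.png

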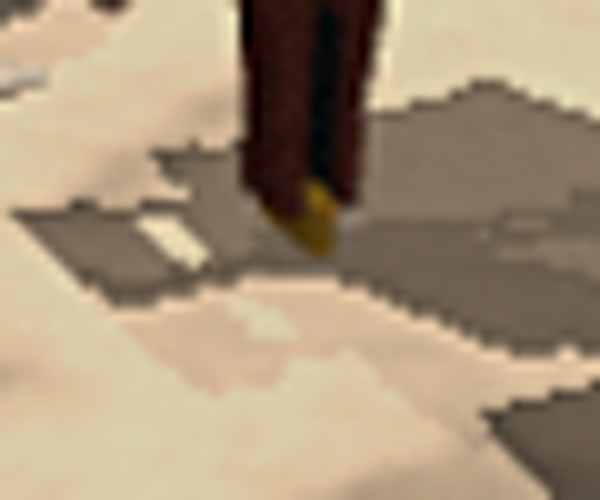

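The image shows the fingertips holding the brass key by its upper part, with its end just visible. I'll lift and turn it, then carry it over the shaft.

```bash
python3 -m creep '[0,0,0,0,0,-2,0,0,0,-8,0,0,-3,0,0,0,-8,0,0,-4,0,0,0,-8,0,0,-4,0,0,0,-8,0,0,-4,0,0,0,-8,0,0,-2,0,0,0,-8,0,0,0,0,0,0,-8,0,0,0,0,0,0,-8,0,0,0,0,0,0,-8,0,0,0,0]' 
python3 -m creep '[0,0,-8,0,0,0,0,0,0,-8,0,0,0,0,0,0,-8.2,0,0,0,0,0,0,0,4,0,0,0,0,0,0,4,0,0,0,0,0,0,4,0,0,0,0,0,0,4,0,0,0,0,0,0,4,0,0,0,0,0,0,4,0,0,0,0,0,0,0,0,0,0]'
python3 go.py .5973 -.0005 .175 63
```

```text
time_s: 4.95
tcp_pos: [0.5011, -0.2572, 0.2009]
orientation: [[0.776, 0.631, 0.0], [0.631, -0.776, -0.0], [0.0, 0.0, -1.0]]
contact_force: [-0.0, 0.1, -0.9]
gripper_width: 0.008
grip_force: 14.9
time_s: 5.95
tcp_pos: [0.612, -0.0397, 0.2009]
orientation: [[0.451, 0.893, 0.001], [0.893, -0.451, 0.001], [0.001, 0.001, -1.0]]
contact_force: [1.1, 0.4, -0.1]
gripper_width: 0.008
grip_force: 14.9
t 5.95 tcp [ 0.612  -0.0397  0.2009] ang 63.2 F [ 1.1397  0.4141 -0.0678] T [-0.0371 -0.0199 -0.0075] w 0.00799391805852182 g 14.937061406672 q6 0.3825433284889385
shift tool cm [ 2.8323 -3.0873  2.5872] turn z deg 0.1978580342545797
```

```bash
python3 -m creep '[0,0,0,1.42,-1.55,1.3,0,0,0,0,1.42,-1.55,1.3,0,0,0,0,0,0,0,0,0,0,0,0,0,0,0]'
python3 go.py .5973 -.0005 .1655 63
python3 -c "
from h import *
p,d=snap('scene');c=p[155:205,275:335];cv2.imwrite('pics/s.png',cv2.convertScaleAbs(cv2.resize(cv2.cvtColor(c,cv2.COLOR_RGB2BGR),(720,600),interpolation=cv2.INTER_CUBIC),alpha=1.5))
print(pix('scene',(.5973,-.0005,.152)),pix('scene',(.5973+.5*.0454,-.0005+.5*.0891,.152)))"
```

```text
time_s: 6.35
tcp_pos: [0.5955, -0.0046, 0.1748]
orientation: [[0.454, 0.891, -0.0], [0.891, -0.454, -0.0], [-0.0, -0.0, -1.0]]
contact_force: [1.0, -0.3, -0.3]
gripper_width: 0.0078
grip_force: 14.9
t 6.35 tcp [ 0.5955 -0.0046  0.1748] ang 63.0 F [ 0.9851 -0.3167 -0.3031] T [-0.0186 -0.0599  0.0228] w 0.007773608603690141 g 14.936721604317427 q6 0.4438590525417248
shift tool cm [ 0.4536 -0.0243  0.9299] turn z deg 0.001614034452359192
[305.6195121  178.86786599] [286.58596702 182.57941083]
```

View pics/s.png

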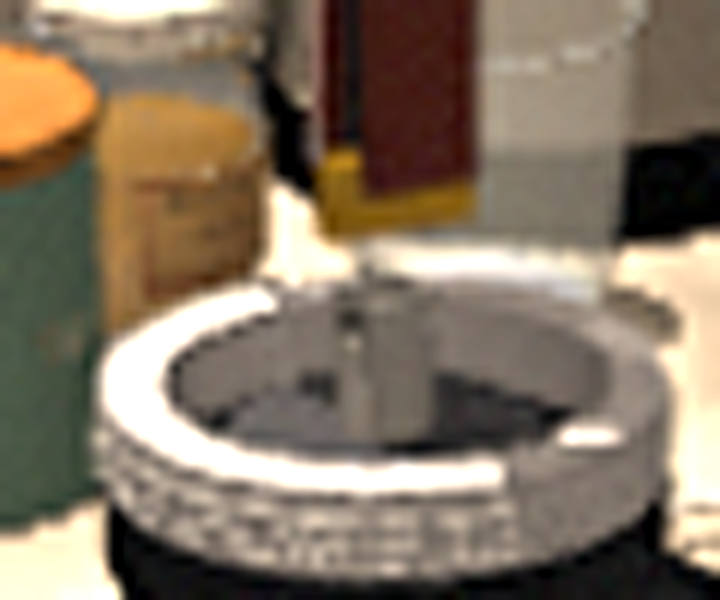

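In the crop the shaft spans about x 330–440, with the slot opening at (350,320). The key hangs above it at 320–478 and needs about 4.5 mm along tool x. I'll correct that and then descend by feel.

```bash
python3 -m creep '[0,0,0,0.45,0,0,0,0,0,0,0,0,0.4,0,0,0,0,0,0,0.4,0,0,0,0,0,0,0,0]'
python3 go.py .5973 -.0005 .1655 63
python3 -m creep '[0,0,0,0,0,0.1,0,0,0,0,0,0,0.1,0,0,0,0,0,0,0.1,0,0,0,0,0,0,0,0]'
python3 go.py .5973 -.0005 .1655 63
```

```text
time_s: 6.8
tcp_pos: [0.5973, -0.0004, 0.166]
orientation: [[0.455, 0.891, -0.001], [0.891, -0.455, -0.0], [-0.001, -0.001, -1.0]]
contact_force: [0.1, 0.9, 0.2]
gripper_width: 0.0082
grip_force: 14.9
t 6.8 tcp [ 0.5973 -0.0004  0.166 ] ang 62.95 F [0.0869 0.8525 0.1811] T [-0.0041 -0.0319  0.0284] w 0.008178592609081454 g 14.936545640230179 q6 0.451536967613492
shift tool cm [-0.0082  0.0005  0.0463] turn z deg -0.0495385832499835
time_s: 7.2
tcp_pos: [0.5977, -0.0001, 0.1636]
orientation: [[0.454, 0.891, -0.0], [0.891, -0.454, 0.0], [-0.0, -0.0, -1.0]]
contact_force: [-0.5, 0.0, -1.1]
gripper_width: 0.0079
grip_force: 14.9
t 7.2 tcp [ 0.5977 -0.0001  0.1636] ang 62.97 F [-0.485   0.0094 -1.0515] T [-0.0209 -0.035   0.002 ] w 0.007861550344047934 g 14.93652599863708 q6 0.45164742773440525
shift tool cm [-0.0488 -0.0145 -0.1936] turn z deg -0.030858711381739568
```

```bash
for i in 1 2 3; do python3 -m creep '[0,0,0,0,0,0.1,0,0,0,0,0,0,0.1,0,0,0,0,0,0,0,0]'|sed -n 2,4p; done; python3 go.py .5973 -.0005 .1556 63
```

```text
tcp_pos: [0.5976, -0.0001, 0.1615]
orientation: [[0.454, 0.891, -0.0], [0.891, -0.454, 0.0], [-0.0, -0.0, -1.0]]
contact_force: [0.4, -0.1, -0.5]
tcp_pos: [0.5976, -0.0001, 0.1595]
orientation: [[0.454, 0.891, -0.0], [0.891, -0.454, 0.0], [-0.0, -0.0, -1.0]]
contact_force: [0.4, 0.2, -0.8]
tcp_pos: [0.5976, -0.0001, 0.1575]
orientation: [[0.455, 0.891, -0.0], [0.891, -0.455, 0.0], [-0.0, -0.0, -1.0]]
contact_force: [-0.3, -0.3, 0.4]
t 8.1 tcp [ 0.5976 -0.0001  0.1575] ang 62.97 F [-0.262 -0.316  0.42 ] T [-0.0291 -0.0201 -0.0158] w 0.007214900259260753 g 14.936444498598576 q6 0.4516940045819984
shift tool cm [-0.0476 -0.0107  0.1909] turn z deg -0.033138308332297584
```

```bash
for i in 1 2 3; do python3 -m creep '[0,0,0,0,0,0.08,0,0,0,0,0,0,0,0]'|sed -n '2p;4,5p'; done
```

```text
tcp_pos: [0.5977, -0.0001, 0.1568]
contact_force: [-0.1, 0.2, -2.0]
gripper_width: 0.0078
tcp_pos: [0.5977, -0.0001, 0.156]
contact_force: [0.2, 0.2, -0.1]
gripper_width: 0.0077
tcp_pos: [0.5979, -0.0001, 0.1556]
contact_force: [-1.4, -0.7, 1.8]
gripper_width: 0.0074
```

```bash
for i in 1 2 ; do python3 -m creep '[0,0,0,0,0,0.06,0,0,0,0,0,0,0,0]'|sed -n '2p;4,5p'; done
```

```text
tcp_pos: [0.5979, -0.0002, 0.1555]
contact_force: [-1.9, -0.8, 6.3]
gripper_width: 0.0076
tcp_pos: [0.5981, -0.0002, 0.1554]
contact_force: [-3.0, 0.5, 10.4]
gripper_width: 0.0073
```

It bottoms out at 0.1555, as expected. I'll ease off, release and retreat toward the carrier.

```bash
python3 -m creep '[0,0,0,0,0,-0.1,0,0,0,0,0,0,0,0,0,0,0,0,0,0,1.5,0,0,0,0,0,0,2.5,0,0,0,0,0,0,2.5,0,0,0,0,0,0,2.5]' 
python3 -m creep '[0,0,0,0,0,-1,2.5,0,0,0,0,0,-3,4,0,0,0,0,0,-3,8.7,0,0,0,4.5,0,0,8.7,0,0,0,4.5,0,0,8.7,0,0,0,4.5,0,0,8.7,0,0,0,3,3,0,8.7,0,0,0,3,3,0,8.7,0,0,0,0,0,0,8.7]'
python3 go.py .4837 .2392 .12 63
python3 - <<'E'
from h import *
ps=[snap('top')[0].astype(float) for i in range(3)];p=np.mean(ps,0).astype(np.uint8)
q,_=snap('scene')
a=cv2.resize(p[186:206,333:353],(400,400),interpolation=cv2.INTER_CUBIC)
b=cv2.resize(q[160:190,290:320],(400,400),interpolation=cv2.INTER_CUBIC)
cv2.imwrite('pics/v1.png',cv2.convertScaleAbs(cv2.cvtColor(np.hstack([a,b]),cv2.COLOR_RGB2BGR),alpha=1.5))
f=p[180:212,327:359].astype(float);w=np.clip(f[...,0]-f[...,2]-25,0,60)
v,u=np.nonzero(w>5);W=np.array([world('top',(x+327,y+180),.161) for x,y in zip(u,v)])
c=np.average(W,axis=0,weights=w[v,u]);l,V=np.linalg.eigh(np.cov((W-c)[:,:2].T,aweights=w[v,u]));print(len(u),c,np.sqrt(12*l),np.degrees(np.arctan2(V[1,1],V[0,1])))
E
```

```text
time_s: 9.7
tcp_pos: [0.5976, -0.0001, 0.1548]
orientation: [[0.454, 0.891, -0.0], [0.891, -0.454, 0.0], [-0.0, -0.0, -1.0]]
contact_force: [-0.2, 0.6, -0.1]
gripper_width: 0.025
grip_force: 0.0
time_s: 10.6
tcp_pos: [0.7434, 0.1483, 0.225]
orientation: [[0.453, 0.891, 0.003], [0.891, -0.453, 0.001], [0.002, 0.002, -1.0]]
contact_force: [0.7, 0.1, 0.7]
gripper_width: 0.0854
grip_force: 0.0
t 10.6 tcp [0.7434 0.1483 0.225 ] ang 63.05 F [0.6643 0.0893 0.6824] T [-0.0645 -0.0027 -0.014 ] w 0.08536700602246192 g 0.0 q6 0.6514848969099504
shift tool cm [ -3.6902 -27.2945  10.4342] turn z deg 0.0465087895506997
57 [ 0.60143091 -0.00263162  0.161     ] [0.02958222 0.05959999] 134.59574877792593
```

View pics/v1.png

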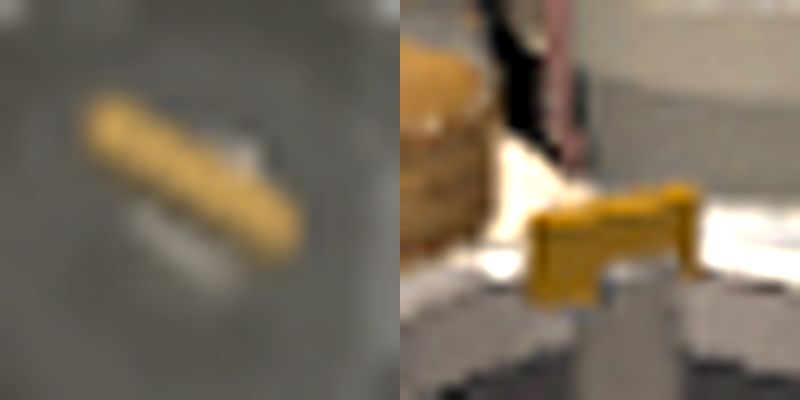

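The key sits level in the slot. It looks shifted toward the near-left end, though: the scene crop puts the key at 530–697 and the shaft at 580–685. I'll measure the centring properly.

Run:
```python
from h import *
np.set_printoptions(precision=2,suppress=True,linewidth=200)
p=np.mean([snap('top')[0].astype(float) for i in range(3)],0)
q=np.mean([snap('scene')[0].astype(float) for i in range(3)],0)
def wc(f,u0,u1,v0,v1,th):
    c=f[v0:v1,u0:u1];w=np.clip(c[...,0]-c[...,2]-th,0,50);v,u=np.nonzero(w);w=w[v,u]
    n,l,s,ce=cv2.connectedComponentsWithStats((np.clip(c[...,0]-c[...,2]-th,0,50)>0).astype(np.uint8));
    i=1+np.argmax(s[1:,4]);m=l[v,u]==i;v,u,w=v[m],u[m],w[m]
    e=np.array([np.average(u,weights=w)+u0,np.average(v,weights=w)+v0]);return e,u+u0,v+v0,w
e,u,v,w=wc(p,334,352,188,206,35)
W=np.array([world('top',a,.160) for a in zip(u,v)]);c=np.average(W,axis=0,weights=w);l,V=np.linalg.eigh(np.cov((W-c)[:,:2].T,aweights=w))
ax=V[:,1]*np.sign(V[1,1]);pr=(W-c)[:,:2]@ax
print('top key px',e,'world mm',c*1000,'size',np.sqrt(12*l)*1000,'ang',np.degrees(np.arctan2(ax[1],ax[0])),'ext',pr.min()*1e3,pr.max()*1e3)
e,u,v,w=wc(q,297,316,172,186,45);print('scene key px',e,'cols',u.min(),u.max())
for P in[(.5973,-.0005,.144),(.5973,-.0005,.153),(.5973,-.0005,.161)]: print('pred',pix('scene',P),pix('top',P))
# shaft/ring columns in scene
for r in range(181,197,3): print(r,q[r,295:322].mean(-1).astype(int))
# ring outer edges in scene at widest
g=q.mean(-1)
for r in (186,190,194): print(r,g[r,278:290].astype(int),g[r,326:338].astype(int))
print([pix('scene',(.5973+.0575*np.cos(t),-.0005+.0575*np.sin(t),.132))[0] for t in (np.arctan2(-.586,-.81),np.arctan2(.586,.81))])
```

```text
top key px [342.2  194.22] world mm [597.54   1.21 160.  ] size [ 6.84 31.09] ang 62.68978724469636 ext -15.558398933381019 15.728870526382943
scene key px [304.27 176.7 ] cols 297 312
pred [305.66 181.97] [342.62 195.8 ]
pred [305.61 178.48] [342.72 194.99]
pred [305.57 175.36] [342.82 194.25]
181 [ 88  68  66  66  56  46  53  53  55  57  56  68  67  70  70  73  82  88  95  88  82  72  61  71 120 182 196]
184 [78 77 77 76 81 88 90 86 64 66 68 69 70 70 66 67 82 95 93 92 93 93 92 90 89 88 88]
187 [70 68 52 49 35 37 36 41 57 67 68 68 70 70 69 62 45 33 34 34 36 56 81 82 83 88 88]
190 [39 39 40 38 39 40 41 41 53 67 69 72 73 72 68 59 34 31 31 32 34 40 39 38 35 31 47]
193 [118 115 104 100  83  72  67  64  64  67  51  51  57  77  73  66  69  77  80  89 101 126 120 119 115 113 109]
196 [73 76 74 72 72 74 75 75 75 79 86 79 78 77 78 78 73 73 73 73 74 77 77 76 79 81 81]
186 [ 51  48  47  43  47 133 217 204 204 198 143  54] [ 95 100  99  97 118 168 164 155 148 143 144 142]
190 [ 50  49  47  41  60  94 114 158  97 107 110 112] [115 110  94  63  86 147 184 185 176 171 166 162]
194 [ 50  48  47  43  59 100 106  79  69  80  73  69] [ 81  82  76  72  88 159 200 191 189 189 186 180]
[np.float64(329.5985781443183), np.float64(281.8584496766124)]
```

```bash
cat > fit.py <<'E'
from h import *
from scipy.ndimage import map_coordinates
from scipy.optimize import minimize
np.set_printoptions(precision=2,suppress=True,linewidth=200)
def ringfit(n,g):
    m=_cm(n);K=np.array(m['K']);E=np.array(m['extrinsics'])[:3]
    th=np.radians(np.arange(0,360,2))
    def prof(c,r):
        P=np.c_[c[0]+r*np.cos(th),c[1]+r*np.sin(th),np.full(len(th),.132),np.ones(len(th))].T
        q=K@(E@P);return map_coordinates(g,[q[1]/q[2],q[0]/q[2]],order=1)
    def cost(c):
        c=np.array(c)/1000
        return -sum(np.median(np.abs(prof(c,r+.002)-prof(c,r-.002))) + np.mean(np.minimum(np.abs(prof(c,r+.002)-prof(c,r-.002)),60)) for r in(.045,.0575))
    G=[(cost((x,y)),x,y) for x in np.arange(590,605,.5) for y in np.arange(-8,8,.5)]
    G.sort();return np.array(G[:6])
E
python3 - <<'E'
from fit import *
for n in('top','scene'):
    f=np.mean([snap(n)[0].astype(float) for i in range(4)],0);np.save(n+'.npy',f)
    print(n);print(ringfit(n,f.mean(-1)))
# key in scene: grabbing colour by hue
f=np.load('scene.npy')[168:188,294:318];print((f[...,0]-f[...,2]).astype(int))
E
```

```text
topTraceback (most recent call last):
  File "<stdin>", line 4, in <module>
  File "fit.py", line 6, in ringfit
    m=_cm(n);K=np.array(m['K']);E=np.array(m['extrinsics'])[:3]
      ^^^
NameError: name '_cm' is not defined
```

```bash
sed -i 's/^from h import \*/from h import *\nfrom h import _cm/' fit.py
python3 - <<'E'
from fit import *
for n in('top','scene'):
    f=np.mean([snap(n)[0].astype(float) for i in range(3)],0);np.save(n+'.npy',f)
    print(n);print(ringfit(n,f.mean(-1)))
f=np.load('scene.npy')[168:188,294:318];print((f[...,0]-f[...,2]).astype(int))
E
```

```text
top
[[-145.24  595.5    -0.5 ]
 [-144.78  596.     -0.5 ]
 [-143.99  596.5    -0.5 ]
 [-143.74  596.      0.  ]
 [-142.99  595.     -0.5 ]
 [-142.86  596.5     0.  ]]
scene
[[-132.33  598.     -4.  ]
 [-131.34  597.5    -4.5 ]
 [-131.31  598.     -4.5 ]
 [-131.25  597.     -4.5 ]
 [-131.25  597.5    -4.  ]
 [-131.06  597.5    -3.5 ]]
[[ 58  52  49  33   0   0  10  25  28   2  11  14  16  17  16  15  16  16  16  16  15  15  16  16]
 [ 50  46  44  39   2   0  10  27  30  12  10  13  15  15  14  14  16  16  17  17  17  16  18  16]
 [ 41  39  44  46  34  17   7  22  32  27  10  14  15  16  14  13  16  15  18  18  17  18  19  15]
 [ 46  45  44  50  62  44  26   9  28  26   9  15  14  16  14  15  16  16  15  17  16  19  17  14]
 [ 46  45  43  49  64  62  56  30  26  20   7  13  12  13  12  10  11  12  13  15  16  18  16  15]
 [ 39  40  41  48  63  60  60  57  36  28  13  10  10  16  21  23  36  34  22  12  16  17  15  16]
 [ 42  44  42  46  61  58  54  51  55  51  38  34  42  63  76  83 123 104  49  12  17  17  17  17]
 [ 45  39  38  43  61  60  58  56  87  85 101 115 119 116 110  97  75  
[... 516 characters left out ...]
5  28]
 [ 18  14  12  12  14  43  80  78  78  81  57   1  10  13  13  12  16  25  17  17  16  16  13  11]
 [ 13  13  13  12  13  33  60  63  55  64  50   6  13  12  13  13  13  14  16  18  16  16  16  16]
 [ 14  14  15  14  11  13  25  25   9   5   9  12  13  12  14  12  11  13  17  16  16  16  15  17]
 [ 14  15  14  14  14  13  13  14  13  11  12  13  14  14  14  14  11  15  18  17  16  16  16  17]
 [ 13  14  13  13  13  15  14  14  13  12  13  13  14  14  13  13  10  13  17  16  17  16  17  17]
 [ 13  14  14  13  13  14   8   5   5  10  13  13  13  14  14  14  10   7   8   9  12  13  16  16]
 [ 13  12  12   8   6   1   1   2   5  10  14  13  14  14  14  14  10   5   1   2   2   4   9  12]]
```

Both cameras agree: the key sits about 2.3 mm too far along +tool x, relative to the ring and shaft. The keyways only allow about 2 mm, so I'll re-grip it and slide it back.

```bash
python3 -m creep '[0,0,0,-3,-3,0,3,0,0,0,-3,-3,0,3,0,0,0,-4.5,0,0,3,0,0,0,-4.5,0,0,3,0,0,0,-4.5,0,0,3,0,0,0,0,0,0,3,0,0,0,0,0,0,3]' 8
python3 go.py .5977 -.0001 .1565 63
```

```text
time_s: 12.3
tcp_pos: [0.5978, -0.0008, 0.2256]
orientation: [[0.456, 0.89, 0.001], [0.89, -0.456, 0.0], [0.001, 0.001, -1.0]]
contact_force: [0.5, 0.3, -0.2]
gripper_width: 0.0345
grip_force: 0.0
t 12.3 tcp [ 0.5978 -0.0008  0.2256] ang 62.85 F [ 0.5127  0.2732 -0.1628] T [-0.0266 -0.0169  0.0299] w 0.03454299878568441 g 0.0 q6 0.4522534590789917
shift tool cm [ 0.0565 -0.0495  6.9055] turn z deg -0.149734139881474
```

```bash
python3 -m creep '[0,0,0,0.05,-0.05,3,3,0,0,0,0,0,2,3,0,0,0,0,0,1.2,3,0,0,0,0,0,0.6,3,0,0,0,0,0,0,3,0,0,0,0,0,0,0,0,0,0,0,0,0,0,0,0,0,0,0,0,0,0,0,0,0,0,0,0]' 8
python3 go.py .5977 -.0001 .1565 63
```

```text
time_s: 13.2
tcp_pos: [0.598, 0.0005, 0.1578]
orientation: [[0.455, 0.891, 0.001], [0.891, -0.455, 0.0], [0.001, 0.001, -1.0]]
contact_force: [-0.1, 1.3, 2.3]
gripper_width: 0.0078
grip_force: 8.0
t 13.2 tcp [0.598  0.0005 0.1578] ang 62.96 F [-0.0622  1.3364  2.2703] T [-0.011  -0.0869  0.0476] w 0.007832207446331252 g 8.004212290179566 q6 0.45281141733363195
shift tool cm [-0.0685  0.003   0.1289] turn z deg -0.039589284876569764
```

Held again. Now I'll slide it 2.3 mm back along the slot.

```bash
python3 -m creep '[0,0,0,-0.08,0,0,0,0,0,0,-0.08,0,0,0,0,0,0,-0.08,0,0,0,0,0,0,0,0,0,0]'
python3 go.py .5977 -.0001 .1565 63
python3 -m creep '[0,0,0,0,0,0.06,0,0,0,0,0,0,0.06,0,0,0,0,0,0,0,0]'
python3 go.py .5977 -.0001 .1565 63
```

```text
time_s: 13.6
tcp_pos: [0.5972, -0.0014, 0.1578]
orientation: [[0.455, 0.891, 0.002], [0.891, -0.455, 0.0], [0.001, 0.001, -1.0]]
contact_force: [1.5, 2.4, 5.2]
gripper_width: 0.008
grip_force: 8.0
t 13.6 tcp [ 0.5972 -0.0014  0.1578] ang 62.96 F [1.5144 2.4075 5.2342] T [ 0.5253 -0.3309  0.0012] w 0.007956261561349041 g 8.027703633124474 q6 0.4490718588255041
shift tool cm [ 0.1439 -0.0123  0.1262] turn z deg -0.04224630581472866
time_s: 13.9
tcp_pos: [0.5977, -0.0017, 0.1574]
orientation: [[0.454, 0.891, 0.003], [0.891, -0.454, -0.0], [0.001, 0.003, -1.0]]
contact_force: [2.4, 1.6, 10.8]
gripper_width: 0.0081
grip_force: 8.0
t 13.9 tcp [ 0.5977 -0.0017  0.1574] ang 62.97 F [ 2.4202  1.5576 10.781 ] T [ 0.2386 -0.1671 -0.0036] w 0.00805905996639531 g 8.030166596872732 q6 0.4491528034493315
shift tool cm [ 0.1422 -0.0733  0.0893] turn z deg -0.03175905555124814
```

```bash
python3 -m creep '[0,0,0,0,0,-0.12,0,0,0,0,0,0,0,0,0,0,0,0,0,0,1.5,0,0,0,0,0,0,2.5,0,0,0,0,0,0,2.5,0,0,0,0,0,0,2.5]' |sed -n '2p;4,6p'
python3 -m creep '[0,0,0,0,0,-1,2.5,0,0,0,0,0,-3,4,0,0,0,0,0,-3,8.7,0,0,0,4.5,0,0,8.7,0,0,0,4.5,0,0,8.7,0,0,0,4.5,0,0,8.7,0,0,0,3,-3,0,8.7,0,0,0,3,-3,0,8.7,0,0,0,0,0,0,8.7]' >/dev/null
python3 go.py .4837 .2392 .07 63
python3 - <<'E'
from fit import *
p=np.mean([snap('top')[0].astype(float) for i in range(3)],0)
c=p[188:206,334:352];w=np.clip(c[...,0]-c[...,2]-35,0,50);v,u=np.nonzero(w);w=w[v,u]
W=np.array([world('top',a,.160) for a in zip(u+334,v+188)])*1000;k=np.average(W,axis=0,weights=w)
R=ringfit('top',p.mean(-1))[:3,1:].mean(0);d=k[:2]-R
print(k,R,d,'along',d@[.455,.89],'across',d@[.89,-.455])
q=np.mean([snap('scene')[0].astype(float) for i in range(3)],0)[168:188,294:318];print((q[...,0]-q[...,2])[7:14].astype(int))
E
```

```text
tcp_pos: [0.596, -0.0016, 0.1567]
contact_force: [-0.4, -0.3, -0.1]
gripper_width: 0.0249
grip_force: 0.0
t 15.4 tcp [0.6302 0.2039 0.2276] ang 63.23 F [ 0.3591  0.027  -0.7649] T [-0.0352 -0.0013  0.0216] w 0.0851744489766925 g 0.0 q6 0.7610527986178753
shift tool cm [ -3.4544 -14.6551  15.7683] turn z deg 0.2284283654621504
[595.36  -0.69 160.  ] [596.    -0.17] [-0.64 -0.52] along -0.7561853464960905 across -0.32831532406710545
[[ 45  42  37  43  61  60  63  86 113 134 135 158 188 182 183 181 143  85  74  38  16  18  20  20]
 [ 44  42  36  48  62  58  79 187 182 184 166  99  74  64  62  68  67  69  80  36  18  20  20  16]
 [ 46  37  38  55  58  58  54  69  67  62  66  73  70  74  71  79  79  81  81  35  15  17  16  16]
 [ 34  26  26  25  29  42  48  84  77  69  77  79  80  69  58  60  52  71  84  39  22  23  18  18]
 [ 35  34  31  31  29  28  34  87  80  72  77  47  34  42  41  41  32  52  90  45  25  31  32  34]
 [ 33  32  29  28  23  21  34  92  82  77  65  17   6  19  16   8  17  49  70  43  18  22  24  27]
 [ 28  23  15  11  12  12  33  94  88  87  66   1  12  12  15  13  16  30  26  15  16  14  13  11]]
```

The key is now centred: the offset is under 1 mm in the top view, and in the scene view it is at 306.5 against the shaft's 306.4. Now the carrier. I'll squeeze it once in each of two perpendicular directions so it ends up centred in the hand.

```bash
python3 -m creep '[0,0,0,-0.7,-3.7,0,8.7,0,0,0,-0.9,-3.7,0,8.7,0,0,0,-0.9,-3.7,2,8.7,0,0,0,-0.95,-3.56,4,8.7,0,0,0,0,0,4,8.7,0,0,0,0,0,3,8.7,0,0,0,0,0,0,8.7]' 6 | head -2
python3 go.py .4837 .2392 .018 63
```

```text
time_s: 16.4
tcp_pos: [0.4859, 0.2327, 0.0972]
t 16.4 tcp [0.4859 0.2327 0.0972] ang 62.9 F [ 0.934   0.0934 -0.2985] T [-0.0054 -0.0434  0.0327] w 0.08703473557148059 g 0.0 q6 0.8976381937157139
shift tool cm [ 0.5224 -0.4645  7.9178] turn z deg -0.10456807034739768
```

```bash
python3 -m creep '[0,0,0,0.52,-0.46,2.5,8.7,0,0,0,0,0,2.5,8.7,0,0,0,0,0,1.9,8.7,0,0,0,0,0,1,8.7,0,0,0,0,0,0,6,0,0,0,0,0,0,4.5,0,0,0,0,0,0,4.5,0,0,0,0,0,0,4.5,0,0,0,0,0,0,4.5]' 6
python3 go.py .4837 .2392 .018 63
```

```text
time_s: 17.3
tcp_pos: [0.4863, 0.2416, 0.022]
orientation: [[0.455, 0.891, -0.0], [0.891, -0.455, 0.0], [0.0, -0.0, -1.0]]
contact_force: [-1.7, 0.4, 4.2]
gripper_width: 0.0505
grip_force: 6.0
t 17.3 tcp [0.4863 0.2416 0.022 ] ang 62.95 F [-1.7028  0.4467  4.2401] T [0.2506 0.3656 0.0442] w 0.050461878053056734 g 5.972492970759049 q6 0.9104451458564122
shift tool cm [-0.3333 -0.1215  0.4001] turn z deg -0.05484425934957926
```

```bash
python3 -m creep '[0,0,0,0,0,0,6,0,0,0,0,0,0,7,0,0,0,-0.33,0,0,7,0,0,0,0,0,0,7,0,0,0,0,0,0,7]'
python3 go.py .4837 .2392 .018 63
```

```text
time_s: 17.8
tcp_pos: [0.4849, 0.2383, 0.0213]
orientation: [[0.455, 0.891, -0.0], [0.891, -0.455, -0.0], [-0.0, -0.0, -1.0]]
contact_force: [0.4, 0.5, -0.5]
gripper_width: 0.0699
grip_force: 0.0
t 17.8 tcp [0.4849 0.2383 0.0213] ang 62.96 F [ 0.3545  0.4846 -0.5087] T [-0.0286 -0.0381 -0.0041] w 0.06994504549415573 g 0.0 q6 0.9067030501053558
shift tool cm [ 0.0284 -0.1526  0.3253] turn z deg -0.04307818859126655
```

```bash
python3 -m creep '[0,0,0,0,-0.07,0.15,7,0,0,-8.2,0,0,0.15,7,0,0,-8.2,0,0,0,7,0,0,-8.2,0,0,0,7,0,0,-8.2,0,0,0,7,0,0,-8.2,0,0,0,7,0,0,-8.2,0,0,0,7,0,0,-8.2,0,0,0,7,0,0,-8.2,0,0,0,7,0,0,-8.2,0,0,0,7]'|sed -n '2p;4p'
python3 -m creep '[0,0,-8.2,0,0,0,7,0,0,-8,0,0,0,7,0,0,0,0,0,0,7,0,0,0,0,0,0,4.5,0,0,0,0,0,0,4.5,0,0,0,0,0,0,4.5,0,0,0,0,0,0,4.5,0,0,0,0,0,0,4.5]' 6
python3 go.py .4837 .2392 .018 153
```

```text
tcp_pos: [0.4843, 0.2388, 0.0182]
contact_force: [0.0, 0.5, -0.3]
time_s: 19.6
tcp_pos: [0.4843, 0.2387, 0.0183]
orientation: [[-0.89, 0.455, -0.0], [0.455, 0.89, -0.0], [0.0, -0.0, -1.0]]
contact_force: [-0.5, 0.3, -0.0]
gripper_width: 0.0496
grip_force: 6.0
t 19.6 tcp [0.4843 0.2387 0.0183] ang 152.93 F [-0.5187  0.2867 -0.0173] T [ 0.0083 -0.1215 -0.0335] w 0.04956613084120066 g 5.999979176121997 q6 -0.6624206102265906
shift tool cm [0.0757 0.0141 0.0265] turn z deg -0.07103827591950562
```

```bash
python3 -m creep '[0,0,0,0,0,0,4.5,0,0,0,0,0,0,4.5,0,0,0,0,0,-2,4.5,0,0,0,0,0,-4,4.5,0,0,0,0,0,-4,4.5,0,0,0,0,0,-4,4.5,0,0,0,0,0,-4,4.5,0,0,0,0,0,-2,4.5]' 25|sed -n '2p;4,6p'
python3 -m creep '[0,0,0,-2,-1.6,0,4.5,0,0,0,-3,-2.3,0,4.5,0,0,0,-3,-2.3,0,4.5,0,0,0,-3,-2.3,0,4.5,0,0,0,-3,-2.3,0,4.5,0,0,0,-3,-2.3,0,4.5,0,0,0,-2.5,-2,0,4.5,0,0,0,-1.4,-1.2,0,4.5,0,0,0,0,0,0,4.5,0,0,0,0,0,0,4.5]'
python3 go.py .5965 -.0015 .185 153
```

```text
tcp_pos: [0.4852, 0.2391, 0.2214]
contact_force: [1.0, 0.2, -4.4]
gripper_width: 0.0491
grip_force: 25.0
time_s: 21.4
tcp_pos: [0.5957, -0.0011, 0.2177]
orientation: [[-0.89, 0.455, -0.002], [0.455, 0.89, 0.001], [0.002, -0.0, -1.0]]
contact_force: [-0.7, -0.3, -3.8]
gripper_width: 0.0497
grip_force: 25.0
t 21.4 tcp [ 0.5957 -0.0011  0.2177] ang 152.92 F [-0.7251 -0.3334 -3.7939] T [ 0.0525 -0.1626  0.0071] w 0.049694087358885315 g 24.99914590269327 q6 -1.120598442574279
shift tool cm [-0.0942  0.001   3.27  ] turn z deg -0.07634517868990542
```

```bash
python3 -m creep '[0,0,0,-0.09,0,1.5,4.5,0,0,0,0,0,1.2,4.5,0,0,0,0,0,0.4,4.5,0,0,0,0,0,0,4.5,0,0,0,0,0,0,4.5]'|sed -n '2p;4p'
python3 - <<'E'
from h import *
q=np.mean([snap('scene')[0].astype(float) for i in range(2)],0);p=np.mean([snap('top')[0].astype(float) for i in range(2)],0)
s=arm.state();t=np.array(s['tcp_pos']);print(t)
a=cv2.resize(q[145:205,276:336],(500,500),interpolation=cv2.INTER_CUBIC)
b=cv2.resize(p[165:220,315:370],(300,300),interpolation=cv2.INTER_CUBIC);b=np.vstack([b,np.zeros((200,300,3))])
cv2.imwrite('pics/c1.png',cv2.convertScaleAbs(cv2.cvtColor(np.hstack([a,b]).clip(0,255).astype(np.uint8),cv2.COLOR_RGB2BGR),alpha=1.4))
u=t-[0,0,.0183]
for h in(0,.012): print('pred carrier axis px',pix('scene',u+[0,0,h]),'disc edges',[round(pix('scene',u+np.array([.036*np.cos(x),.036*np.sin(x),h]))[0],2) for x in(np.arctan2(.586,.81),np.arctan2(-.586,-.81))])
g=q.mean(-1).astype(int)
r0=int(round(pix('scene',u+[0,0,.006])[1]))
for r in range(r0-3,r0+6,2): print(r,g[r,286:298],g[r,316:328])
E
```

```text
tcp_pos: [0.5973, -0.0015, 0.1872]
contact_force: [-0.0, -0.5, -3.5]
[ 0.59758713 -0.0018206   0.1877903 ]
pred carrier axis px [305.75948605 171.83679544] disc edges [np.float64(290.64), np.float64(320.88)]
pred carrier axis px [305.69603019 167.09687871] disc edges [np.float64(290.51), np.float64(320.88)]
166 [86 85 84 84 83 83 84 65 27 22 23 21] [60 71 43 49 57 77 97 94 92 91 85 65]
168 [82 83 82 80 77 78 85 57 53 50 47 52] [57 44 38 53 63 74 76 74 72 73 64 18]
170 [66 56 56 52 57 59 58 65 64 78 82 52] [68 87 87 81 67 60 73 75 73 70 55 10]
172 [74 67 64 55 57 57 59 61 60 61 64 70] [69 63 65 62 62 67 76 76 74 70 48  0]
174 [71 63 69 67 63 57 45 52 60 62 63 64] [61 66 65 72 74 74 70 70 72 62 28  0]
```

View pics/c1.png

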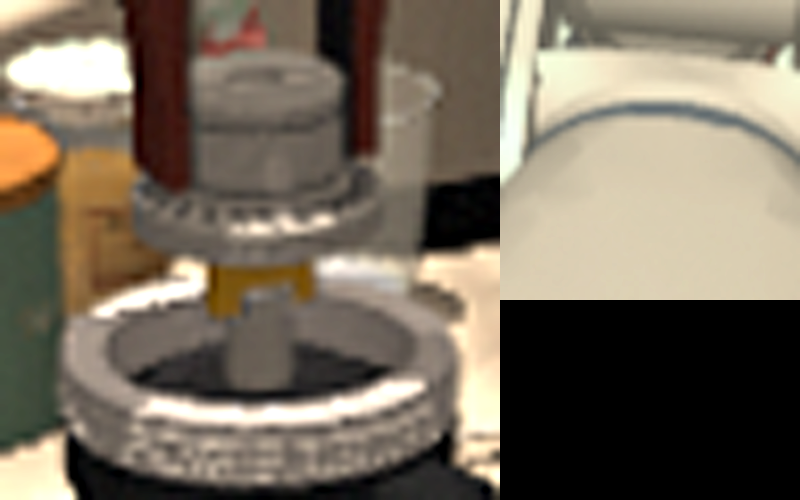

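In the scene crop the carrier disc is centred at x≈256, against 260 for the ring, shaft and key. That puts it about 1.2 mm too far left, so I'll correct that and descend by feel.

```bash
python3 -m creep '[0,0,0,0.06,-0.11,0.4,4.5,0,0,0,0,0,0.4,4.5,0,0,0,0,0,0.4,4.5,0,0,0,0,0,0.2,4.5,0,0,0,0,0,0,4.5,0,0,0,0,0,0,4.5]'|sed -n '2p;4p'
for i in 1 2 3; do python3 -m creep '[0,0,0,0,0,0.1,4.5,0,0,0,0,0,0,4.5]'|sed -n '2p;4p'; done
```

```text
tcp_pos: [0.5963, -0.0026, 0.1733]
contact_force: [0.0, 0.3, -3.4]
tcp_pos: [0.5963, -0.0025, 0.1723]
contact_force: [0.1, 0.7, -3.8]
tcp_pos: [0.5962, -0.0026, 0.1712]
contact_force: [0.2, 0.3, -3.1]
tcp_pos: [0.5961, -0.0025, 0.1702]
contact_force: [0.1, 0.4, -3.5]
```

```bash
for i in 1 2 3 4; do python3 -m creep '[0,0,0,0,0,0.05,4.5,0,0,0,0,0,0,4.5]'|sed -n '2p;4p'; done; python3 go.py .5965 -.0025 .14 153
```

```text
tcp_pos: [0.5962, -0.0025, 0.1697]
contact_force: [0.2, -0.9, -3.7]
tcp_pos: [0.5963, -0.0026, 0.1693]
contact_force: [-0.9, 1.0, -3.8]
tcp_pos: [0.5965, -0.0026, 0.1692]
contact_force: [-1.5, -0.5, -0.8]
tcp_pos: [0.5967, -0.0027, 0.1691]
contact_force: [-1.4, -1.6, 5.2]
t 24.1 tcp [ 0.5967 -0.0027  0.1691] ang 152.97 F [-1.3862 -1.5519  5.1936] T [-0.2053  0.2087  0.0033] w 0.04947658790905552 g 25.00073789153248 q6 -1.1232110050542157
shift tool cm [0.0321 0.0057 2.9051] turn z deg -0.03375191355723928
```

```bash
for i in 1 2 3; do python3 -m creep '[0,0,3,0,0,0,4.5,0,0,3,0,0,0,4.5,0,0,3,0,0,0,4.5,0,0,3,0,0,0,4.5]'|sed -n '2p;4p'; done; python3 go.py .5965 -.0025 .14 153
```

```text
tcp_pos: [0.5969, -0.0025, 0.1691]
contact_force: [-0.8, -0.5, 4.6]
tcp_pos: [0.597, -0.0025, 0.169]
contact_force: [-0.5, 0.5, 3.1]
tcp_pos: [0.5964, -0.0026, 0.1683]
contact_force: [-0.1, -1.2, -1.5]
t 25.3 tcp [ 0.5964 -0.0026  0.1683] ang 116.85 F [-0.0667 -1.1989 -1.4516] T [-0.2227 -0.0998  0.0265] w 0.04908337762605604 g 24.998464733362198 q6 -0.4927501833655853
shift tool cm [0.0098 0.0111 2.8296] turn z deg -36.15281184677292
```

```bash
for i in 1 2 3; do python3 -m creep '[0,0,0,0,0,0.06,4.5,0,0,0,0,0,0,4.5]'|sed -n '2p;4p'; done; python3 go.py .5965 -.0025 .14 153
```

```text
tcp_pos: [0.5962, -0.0027, 0.1677]
contact_force: [0.0, -0.6, 1.6]
tcp_pos: [0.5962, -0.0027, 0.1673]
contact_force: [-1.6, -3.1, 4.3]
tcp_pos: [0.5962, -0.0028, 0.167]
contact_force: [-2.6, -3.9, 6.9]
t 25.9 tcp [ 0.5962 -0.0028  0.167 ] ang 117.0 F [-2.5537 -3.9455  6.8587] T [-0.6815  0.5273 -0.0491] w 0.04872376522079367 g 25.004422897472978 q6 -0.4953109940948434
shift tool cm [0.0173 0.0437 2.6964] turn z deg -36.00224224859551
```

The key ends are entering the keyways on their bevels. The reaction force pushes toward (-x,-y), so I'll yield that way.

```bash
python3 -m creep '[0,0,0,-0.06,-0.08,0,4.5,0,0,0,0,0,0,4.5]'|sed -n '2p;4p'; python3 -m creep '[0,0,1.5,0,0,0,4.5,0,0,0,0,0,0,4.5]'|sed -n '2p;4p';  python3 go.py .5965 -.0025 .14 153
```

```text
tcp_pos: [0.5957, -0.0036, 0.1668]
contact_force: [-2.1, -2.4, 5.7]
tcp_pos: [0.5955, -0.0031, 0.1659]
contact_force: [0.6, 0.3, -4.4]
t 26.3 tcp [ 0.5955 -0.0031  0.1659] ang 115.44 F [ 0.5605  0.3013 -4.4245] T [ 0.047  -0.1778 -0.029 ] w 0.04944253244285483 g 24.999510473571718 q6 -0.4700690584213482
shift tool cm [0.0106 0.1137 2.5896] turn z deg -37.56008676470947
```

It dropped in: the full weight is back on the wrist and the lateral force is gone. I'll slide it down.

```bash
for i in 1 2 3 4; do python3 -m creep '[0,0,0,0,0,0.1,4.5,0,0,0,0,0,0.1,4.5,0,0,0,0,0,0,4.5]'|sed -n '2p;4p'; done; python3 go.py .5965 -.0025 .14 153
```

```text
tcp_pos: [0.5954, -0.0033, 0.1638]
contact_force: [-0.2, 0.7, -4.0]
tcp_pos: [0.5957, -0.0034, 0.1623]
contact_force: [-0.0, 1.0, -3.4]
tcp_pos: [0.5957, -0.0035, 0.1604]
contact_force: [-0.2, -0.5, -3.9]
tcp_pos: [0.5961, -0.0033, 0.1589]
contact_force: [-0.9, 0.6, 1.8]
t 27.5 tcp [ 0.5961 -0.0033  0.1589] ang 115.47 F [-0.8984  0.6146  1.8323] T [0.2186 0.0053 0.0255] w 0.0492943149370027 g 25.00000844243914 q6 -0.47027908952535763
shift tool cm [0.0567 0.0681 1.894 ] turn z deg -37.532466904080366
```

Contact at the point where the bore meets the shaft end. I'll press slightly and read the lateral force.

```bash
for i in 1 2; do python3 -m creep '[0,0,0,0,0,0.05,4.5,0,0,0,0,0,0,4.5]'>/dev/null; python3 go.py .5965 -.0025 .14 153|head -1; done
```

```text
t 27.7 tcp [ 0.5962 -0.003   0.1582] ang 115.45 F [ 1.6824  3.1169 -1.2107] T [ 0.6989 -0.3748  0.0286] w 0.04900578757734143 g 24.999423609115183 q6 -0.4702192855476355
t 27.9 tcp [ 0.5963 -0.0029  0.1576] ang 115.46 F [1.0623 5.2139 0.7169] T [ 0.9924 -0.4622 -0.0066] w 0.049109046935088455 g 25.000008386559784 q6 -0.47025929829510654
```

```bash
python3 -m creep '[0,0,0,0.07,0.06,0,4.5,0,0,0,0,0,0,4.5]'>/dev/null; python3 go.py .5965 -.0025 .14 153|head -1; for i in 1 2 3; do python3 -m creep '[0,0,0,0,0,0.08,4.5,0,0,0,0,0,0,4.5]'>/dev/null; python3 go.py .5965 -.0025 .14 153|head -1; done
```

```text
t 28.1 tcp [ 0.5962 -0.0025  0.1574] ang 115.48 F [ 2.2511  1.8284 -1.4168] T [ 0.5116 -0.4739 -0.0074] w 0.049515532814711334 g 24.999588299542665 q6 -0.468704554929014
t 28.3 tcp [ 0.5962 -0.0025  0.1566] ang 115.46 F [ 2.5306  2.6319 -2.0353] T [ 0.6021 -0.5803 -0.0054] w 0.04906309242292288 g 24.999542688019574 q6 -0.46875676350242196
t 28.5 tcp [ 0.5962 -0.0025  0.1559] ang 115.46 F [ 2.7403  3.087  -1.2773] T [ 0.6696 -0.5723  0.0318] w 0.04942006185118657 g 24.999837409704924 q6 -0.4687421533822122
t 28.7 tcp [ 0.5962 -0.0025  0.1551] ang 115.47 F [ 2.2605  2.8886 -1.6174] T [ 0.6316 -0.6855 -0.0216] w 0.04933742380454034 g 25.000011990778148 q6 -0.4687687634409922
```

```bash
python3 -m creep '[0,0,0,0.02,0.05,0.05,4.5,0,0,0,0,0,0.1,4.5,0,0,0,0,0,0.1,4.5,0,0,0,0,0,0,4.5]'>/dev/null; python3 go.py .5965 -.0025 .14 153|head -1; for i in 1 2 3; do python3 -m creep '[0,0,0,0,0,0.1,4.5,0,0,0,0,0,0.1,4.5,0,0,0,0,0,0.1,4.5,0,0,0,0,0,0,4.5]'>/dev/null; python3 go.py .5965 -.0025 .14 153|head -1; done
```

```text
t 29.1 tcp [ 0.5963 -0.0023  0.1523] ang 115.47 F [ 2.1873  1.5311 -3.2892] T [ 0.3577 -0.6744 -0.0675] w 0.048973284441703145 g 24.999268013052642 q6 -0.46808512689103504
t 29.5 tcp [ 0.5963 -0.0022  0.1494] ang 115.47 F [ 3.3553  1.4992 -3.7644] T [ 0.2407 -0.5736 -0.0042] w 0.04936209397428417 g 24.99934068415314 q6 -0.46807082770485714
t 29.9 tcp [ 0.5963 -0.0022  0.1464] ang 115.47 F [ 2.7361  1.9704 -3.5683] T [ 0.242  -0.5653 -0.0085] w 0.04940405166383994 g 24.99928272329271 q6 -0.46806780533495485
t 30.3 tcp [ 0.5963 -0.0022  0.1434] ang 115.47 F [ 2.1687  1.1286 -4.3211] T [ 0.1981 -0.5862 -0.0007] w 0.04911524340645848 g 24.999291747808456 q6 -0.4680710278435725
```

```bash
python3 -m creep '[0,0,0,0,0,0.1,4.5,0,0,0,0,0,0.1,4.5,0,0,0,0,0,0,4.5]'|sed -n '2p;4p'; for i in 1 2 3 4; do python3 -m creep '[0,0,0,0,0,0.05,4.5,0,0,0,0,0,0,4.5]'|sed -n '2p;4p'; done
```

```text
tcp_pos: [0.5964, -0.0021, 0.1414]
contact_force: [2.5, 0.3, -3.8]
tcp_pos: [0.5964, -0.0021, 0.141]
contact_force: [0.8, 1.0, -2.8]
tcp_pos: [0.5963, -0.0022, 0.1406]
contact_force: [2.2, 1.1, -2.3]
tcp_pos: [0.5964, -0.0021, 0.1403]
contact_force: [1.6, 2.9, -0.6]
tcp_pos: [0.5964, -0.0022, 0.1403]
contact_force: [-0.8, 2.4, 4.0]
```

It is home at TCP z = 0.1403, exactly as predicted. I'll release, lift off and check.

```bash
python3 -m creep '[0,0,0,0,0,-0.05,4.5,0,0,0,0,0,0,5.5,0,0,0,0,0,0,6.5,0,0,0,0,0,0,7,0,0,0,0,0,0,7,0,0,0,0,0,0,7]'|tail -3
python3 -m creep '[0,0,0,0,0,-1,7,0,0,0,0,0,-3,7,0,0,0,0,0,-4,7,0,0,0,3,-3,0,7,0,0,0,3,-3,0,7,0,0,0,3,-3,0,7,0,0,0,3,-3,0,7,0,0,0,3,-3,0,7,0,0,0,0,0,0,7,0,0,0,0,0,0,7]'|sed -n '1,2p;4,6p'
python3 - <<'E'
from h import *
p,d=snap('top');q,_=snap('scene')
a=cv2.resize(q[145:205,276:336],(400,400),interpolation=cv2.INTER_CUBIC);b=cv2.resize(p[165:220,315:370],(400,400),interpolation=cv2.INTER_CUBIC)
cv2.imwrite('pics/e.png',cv2.cvtColor(np.hstack([a,b]),cv2.COLOR_RGB2BGR))
P=np.array([world('top',(u,v),d=d[v,u]) for v in range(185,206) for u in range(333,353)])
P=P[P[:,2]>.15];print(len(P),P.mean(0),np.median(P[:,2]))
A=np.c_[P[:,:2]-P[:,:2].mean(0),np.ones(len(P))];print(np.linalg.lstsq(A,P[:,2],rcond=None)[0])
E
```

```text
contact_force: [-0.3, 0.3, 0.4]
gripper_width: 0.0702
grip_force: 0.0
time_s: 33.0
tcp_pos: [0.3968, 0.0691, 0.2211]
contact_force: [0.1, 0.8, 0.5]
gripper_width: 0.0699
grip_force: 0.0
260 [ 0.59548691 -0.00225983  0.16443964] 0.16473273509775532
[ 0.04720964 -0.00970976  0.16443964]
```

View pics/e.png

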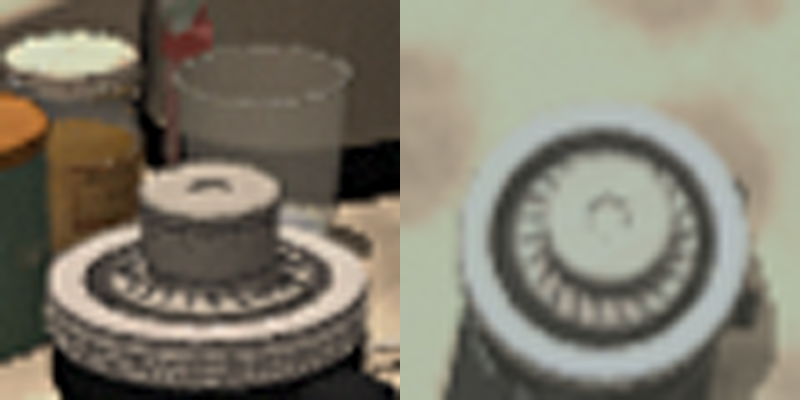

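The carrier sits level and centred in the chamber ring: the boss is at (209,190) in the scene crop and (609,215) in the top crop. The boss top measures about 0.165 m, against 0.166 m expected. I'm handing the job in.

```bash
python3 -c "
from plant import arm
print(arm.finish_job())"
```

```text
the job is handed in; nothing more can be done
None
```

The key is in the bottom of the slot, centred to within about 1 mm, and the burr carrier is turned onto it and sits home on the flange; both are let go, and the job was handed in at about 33 s with no verdict returned.

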